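# Clock a keyed hub in the tacking jig

### The arm

A 6-joint arm with a two-finger parallel gripper is mounted at the origin on the work surface. World frame = base frame: x ahead of the robot, y to its left, z up, the work surface at z = 0. Lengths are in m, angles in rad, forces in N, time in s.
With the tool pointing down it reaches from about 0.3 to 0.775 m from the base axis. Payload 14.6 kg.
Tool frame: the origin (TCP) lies at the very end of the fingers, on their centre line; the grasp point (between the pads) lies 19 mm behind it; z points along the fingers, y is the line along which they close (so a half turn about z gives the same grasp; the last joint's range is limited). The gripper opens to 94 mm and grips with 3 to 60 N. Pads are 16 mm wide; open, the fingers measure 119 mm over their backs; the gripper's body (75 mm by 177 mm) begins 78 mm behind the grasp point.
Start: joints at [1.181, 0.3, 1.521, -0, 1.321, -0.067], TCP at [0.174, 0.522, 0.205] pointing down, gripper open.
Joint ranges: [-3.03, 3.03], [-0.79, 2.21], [0.23, 2.52], [-1.04, 4.18], [0, 3.07], [-2.55, 2.55]. Speed limits (rad/s): [2.22, 2.22, 2.57, 3.14, 3.14, 3.14].

### API

Orientations are given as a rotation vector (axis times angle).
In Python, from station import ctrl, viewer, job, nets gives the robot as it stands.
- The arm moves only by the shell command python3 -m jog 'ROWS' [OPENING] [FORCE]. ROWS is JSON, a list of rows, each a list of 2 entries, a list of its own where there are three numbers: the shift along the world's x, y, z scaled (see below), then the turn, a rotation vector about the world's x, y, z scaled (see below). A call has 1 to 20 rows; each row shifts and turns the commanded pose from where the row before left it; what a row does not reach is not made up. The controller multiplies each number of a shift by 0.3 m and each number of a turn by 360 degrees. A row lasts 1/12 s, in which the tool goes at most 41.7 mm and 7.16 degrees, less where a joint would pass 70% of its speed; a pose out of reach is approached as far as the arm can. A call with a number of a shift or a turn outside -1 to 1 is refused whole. A call with a gripper value outside its range is refused whole. OPENING is the closure in counts, from 0 (fully open) to 255 (shut), set as the call begins (- or left out, the last holds). The fingers move at their own pace and stop on an object; FORCE is the grip in N (left out, the last holds). Time passes only in rows, so rows that do not move let the fingers close. It gives the time, the measured TCP pose, the force, the opening and the grip force at its end, in the units of the state.
- ctrl.get_obs(): the state, without advancing time (a new reading comes with each control period).
- viewer.capture(name): name is "scene" or "top" or "wrist"; returns a dict with "img" (400x640x3 uint8, red, green, blue), "fx", "fy", "cx", "cy" (pixels), "k1" (the pictures are not rectified: a ray, as slopes to the right and down, at radius r is drawn at 1 + k1 r^2 times it, then the intrinsics apply), "eye" and "attitude" of the camera in the world; the wrist camera has in their place "T_tool_cam" (4x4, takes a point from camera to tool coordinates, whose origin is the TCP and whose axes are the flange's). Camera axes: x right, y down, z forward; pixel columns grow to the right and rows downward; lengths in m; the calibration is good to about 2 mm. A picture is of the moment at which its call begins: read the wrist's pose just before it. There is no depth.
- job.finish_job(): hands the job in; it is judged then, once.
Trained networks look in a picture, given as the dict that the camera call returned (one of the last four; its "shot" number tells which), for a name from the list of things; names that differ only in an ending like _2 or _b are one class to them, and where a whole thing is asked for, a point or a joint stands for the part that bears it (a point fixed in the world has none). Each returns a list of dicts, best first, with "score" (0 to 1); they miss things now and then, are a little off and sometimes report something else, mostly with a low value. They report only what shows in the picture. A call takes as long as a camera call. They do not tell look-alikes from the thing itself.
- nets.silhouettes(picture, label): "pixels" (400x640 bool, what is visible of it) and "box" ([left, top, width, height] in pixels, round what is visible of it).
The state is a dict: "time": time; "q": joint angles; "qvel": joint speeds; "effort": joint torques, N m; "eef_pos": TCP position; "eef_rot": TCP orientation; "wrist_force": force on the tool from outside, world axes, zero at the start; "wrist_torque": the same for the moment, N m; "finger_gap": opening from 0.0 (shut) to 1.0 (fully open); "grasp_force": force on a finger pad.
Only numpy, scipy, OpenCV 4.12 (cv2) and the standard library are available. Lean on these libraries where they do the work, as an engineer would, in place of code of your own. Each camera call takes 0.05 s, during which the arm holds its last target. There are 200 camera calls.

### The job

Take the steel hub with the keyway (not the plain one beside it) and stand it on the tacking jig with its keyway facing the jig's spring locator. Press it fully home, feeling that it does not hang on one side, and keep a firm but moderate push on it for a moment, so that its foot bears on both flanks of the V with the locator's nose out in the keyway; then leave it standing there. Leave the plain bush and the bolt beside it alone.

Things in the scene. Friction and masses are not known exactly. Their poses are not given: they have to be found in the camera images.
- hub: Keyed steel hub standing on an 8 mm steel offcut plate; about 0.55 kg, 80 mm tall: round foot flange 46 mm in diameter, 22 mm high, then a neck 34 mm in diameter to the top. One straight keyway, 9 mm wide, 6 mm deep, runs the neck's whole height and is open at the top. Origin: centre of the underside; z up the axis; the keyway is on the +x side.
- keyway (a point): Point at the mouth of the hub's keyway on its top rim: 17 mm from the axis along the hub's +x, 80 mm up.
- plain_bush: A steel bush of the same size as the hub and on the same offcut plate, about 120 mm from it, but with no keyway in its neck. Origin: centre of the underside. Not to be moved.
- jig: Tacking jig fixed to the bench: base plate 10 mm thick (x -100 to +80 mm, y +-65 mm) with an upright V-block open towards -x and a grey spring housing behind its apex (x 46 to 74, y +-17 mm, top 48 mm above the bench, scribed line on top). Origin: on the bench, on the axis of a hub seated in the V; +x points into the V to the locator; z up.
- seat (a point): Point on top of the jig's base plate (10 mm above the bench) where the centre of the hub's underside lies when its flange touches both flanks. A straight push can jam the flange on one flank by friction: the sideways part of the push then shows which flank bears, and moving off it brings on the other.
- locator (a joint): Spring locator, how far its nose is pushed back, m: 0 = fully out, 0.010 = fully in. It slides along the jig's x and needs about 4 N to begin to move and 8.5 N fully in.
- locator_nose (a point): Tip of the locator's rounded nose, 6 mm wide, 36 to 46 mm above the bench (beside the hub's neck); fully out it is 12.5 mm from the seat's axis on the jig's +x side. With the hub seated and keyway facing it, it lies 4.5 mm deep in the keyway, clear of its floor, about 6 degrees free either way; at other angles it bears on the neck and pushes the hub out.
- flank_left: Left flank of the V, on the jig's +y side, steel, 16 mm thick, its top 36 mm above the bench (below the hub's neck, beside its flange). Its upright face is at 45 degrees to the jig's x axis and reaches 16 mm inward and 20 mm outward from where the seated hub's flange touches it. Its frame is the jig's.
- flank_right: Right flank of the V, on the jig's -y side, steel, 16 mm thick, its top 36 mm above the bench (below the hub's neck, beside its flange). Its upright face is at 45 degrees to the jig's x axis and reaches 16 mm inward and 20 mm outward from where the seated hub's flange touches it. Its frame is the jig's.
- bolt: Bystander: steel bolt standing on its hexagonal head (about 30 mm across, 14 mm high; shank 14 mm in diameter, 54 mm tall in all) on the same offcut plate. Origin: centre of the head's underside. Not to be moved.
Things that resemble listed ones, but are neither listed nor needed, are in the scene too. What is shaped like the hub but purple or red is not meant.

How it is judged:
By the outcome, as a careful person would: the job done as asked, in the order asked, and still so for the second after the job is handed in, with the robot touching nothing.
It also fails if it takes over 64 s, if anything falls off the work surface, if the arm or the gripper's body presses on something with over 40 N, if the wrist force passes 120 N, or if a joint passes its speed limit or range.

## Working session

There is one attempt and no reset: what is moved stays moved. The work goes in short steps, Python scripts to look and compute and a shell command to move; the robot and the scene stay as the last step left them, time stands still between calls to the robot, and variables do not carry over. Pictures are saved under pics/ and viewed, at most 10 in all, crops included, and the job is handed in when it is done.

```bash
ls; mkdir -p pics; cat > h.py <<'E'
import numpy as np, cv2
from station import ctrl, viewer, job, nets
from scipy.spatial.transform import Rotation as R
E
python3 - <<'E'
from h import *
o=ctrl.get_obs(); print({k:np.round(v,3).tolist() for k,v in o.items()})
for n in ("scene","top"):
    p=viewer.capture(n); cv2.imwrite(f"pics/{n}0.png",p["img"][:,:,::-1])
    print(n,{k:np.round(v,4).tolist() for k,v in p.items() if k not in("img",)})
    for l in ("hub","plain_bush","jig","bolt","locator","flank_left","flank_right"):
        print(l,[(round(d["score"],2),d["box"]) for d in nets.silhouettes(p,l)][:4])
E
```

```text
pics
{'time': 0.0, 'q': [1.181, 0.3, 1.522, -0.0, 1.321, -0.067], 'qvel': [0.002, -0.0, -0.0, 0.003, 0.001, 0.001], 'effort': [-0.002, -53.18, -35.274, 0.071, 0.024, 0.0], 'eef_pos': [0.174, 0.521, 0.205], 'eef_rot': [-0.505, -3.101, 0.002], 'wrist_force': [-0.737, -0.071, 0.364], 'wrist_torque': [-0.008, 0.035, 0.047], 'grasp_force': 0.0, 'finger_gap': 0.999}
scene {'fx': 365.2422, 'fy': 365.2422, 'cx': 326.0405, 'cy': 200.9884, 'k1': 0.0008, 'eye': [0.8, 0.4303, 0.7595], 'attitude': [-0.8713, -2.6734, 0.9009], 'shot': 1}
hub [(0.91, [422.7, 211.8, 24.3, 29.2]), (0.86, [277.6, 290.7, 23.6, 33.9]), (0.65, [463.2, 239.8, 28.1, 32.1]), (0.63, [368.9, 230.3, 24.3, 35.6])]
plain_bush [(0.64, [390.7, 278.2, 22.1, 38.6])]
jig [(0.87, [238.7, 143.8, 64.4, 43.2])]
bolt [(0.76, [344.9, 289.7, 15.8, 18.2])]
locator [(0.53, [250.0, 155.7, 12.6, 5.9])]
flank_left [(0.67, [252.1, 159.0, 14.0, 14.2])]
flank_right [(0.66, [256.6, 148.7, 6.8, 8.6])]
top {'fx': 431.0095, 'fy': 431.0095, 'cx': 316.8912, 'cy': 198.2124, 'k1': 0.0298, 'eye': [0.3213, 0.0316, 1.0194], 'attitude': [-1.9673, 2.2596, -0.2396], 'shot': 2}
hub [(0.82, [300.6, 273.9, 19.1, 12.8]), (0.7, [233.9, 121.3, 24.0, 27.3]), (0.65, [184.8, 306.6, 25.6, 20.0]), (0.62, [234.6, 290.7, 23.0, 20.0])]
plain_bush [(0.66, [181.0, 218.9, 27.2, 21.1]), (0.46, [402.0, 172.5, 18.0, 10.4])]
jig [(0.67, [378.0, 147.8, 72.9, 86.7]), (0.46, [214.8, 181.0, 17.6, 16.1])]
bolt [(0.59, [215.3, 184.3, 15.4, 12.2])]
locator [(0.46, [421.3, 165.6, 3.2, 13.9]), (0.25, [236.2, 224.8, 24.1, 18.7])]
flank_left [(0.43, [398.7, 170.5, 19.6, 13.7]), (0.17, [377.3, 147.3, 74.2, 88.3])]
flank_right [(0.69, [422.2, 172.9, 15.9, 17.0])]
```

View pics/scene0.png

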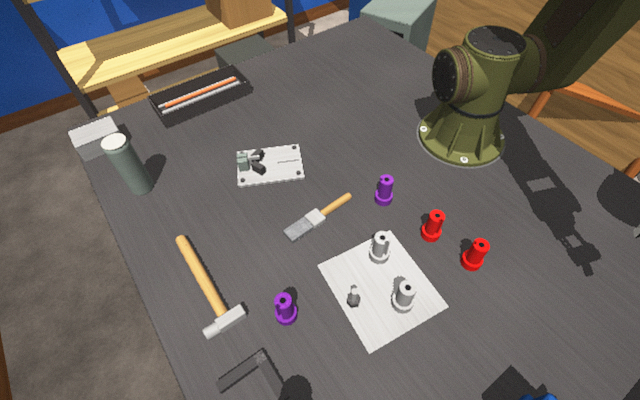

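View pics/top0.png

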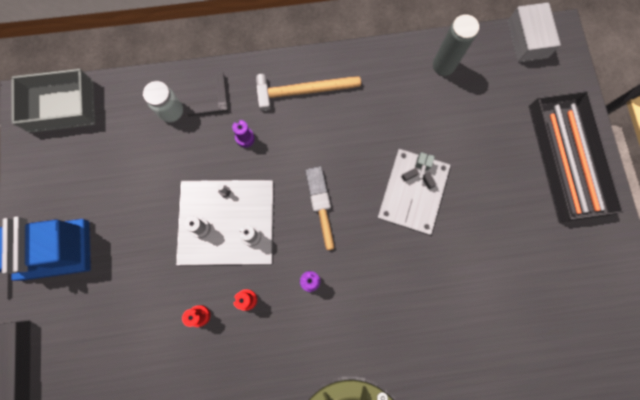

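The scene picture shows two steel candidates on the offcut plate at (380,247) and (404,295). In the top picture they are at (248,235) and (198,228). The look-alikes are purple at (385,190) and (285,308), and red at (433,225) and (476,253). The bolt is at (353,296). The jig is at (270,165) in scene and (415,190) in top. Next I need a close crop and positions.

```bash
cat >> h.py <<'E'
def cam(p,obs=None):
    if "eye" in p: return np.array(p["eye"]), R.from_rotvec(p["attitude"]).as_matrix()
    T=np.eye(4); T[:3,:3]=R.from_rotvec(obs["eef_rot"]).as_matrix(); T[:3,3]=obs["eef_pos"]
    M=T@np.array(p["T_tool_cam"]); return M[:3,3],M[:3,:3]
def ray(p,uv,obs=None):
    e,A=cam(p,obs); d=(np.array(uv,float)-[p["cx"],p["cy"]])/[p["fx"],p["fy"]]
    s=d.copy()
    for _ in range(10): s=d/(1+p["k1"]*(s@s))
    return e,A@np.array([s[0],s[1],1])
def onz(p,uv,z,obs=None):
    e,d=ray(p,uv,obs); return e+d*(z-e[2])/d[2]
def proj(p,X,obs=None):
    e,A=cam(p,obs); c=A.T@(np.array(X)-e); s=c[:2]/c[2]
    return s*(1+p["k1"]*(s@s))*[p["fx"],p["fy"]]+[p["cx"],p["cy"]]
E
python3 - <<'E'
from h import *
s=viewer.capture("scene"); t=viewer.capture("top")
print("cand A top (z .088)", onz(s,(379,237),.088), onz(t,(249,233),.088))
print("cand B", onz(s,(406,286),.088), onz(t,(194,223),.088))
print("jig plate corners top", [onz(t,u,.01).round(3).tolist() for u in((400,150),(450,163),(431,233),(379,217))])
print("jig plate corners scene", [onz(s,u,.01).round(3).tolist() for u in((236,149),(299,145),(304,178),(239,185))])
print("housing", onz(s,(243,159),.048),onz(t,(426,158),.048))
a=cv2.resize(s["img"][215:325,310:455],None,fx=4,fy=4,interpolation=cv2.INTER_CUBIC)
cv2.imwrite("pics/c1.png",a[:,:,::-1])
E
```

```text
cand A top (z .088) [0.47190966 0.16141788 0.088     ] [0.46117918 0.15900228 0.088     ]
cand B [0.50288165 0.2773413  0.088     ] [0.4994924  0.27496037 0.088     ]
jig plate corners top [[0.625, -0.218, 0.01], [0.576, -0.332, 0.01], [0.414, -0.254, 0.01], [0.468, -0.14, 0.01]]
jig plate corners scene [[0.572, -0.339, 0.01], [0.416, -0.244, 0.01], [0.475, -0.131, 0.01], [0.628, -0.213, 0.01]]
housing [ 0.58569432 -0.2548277   0.048     ] [ 0.5861435  -0.26570425  0.048     ]
```

View pics/c1.png

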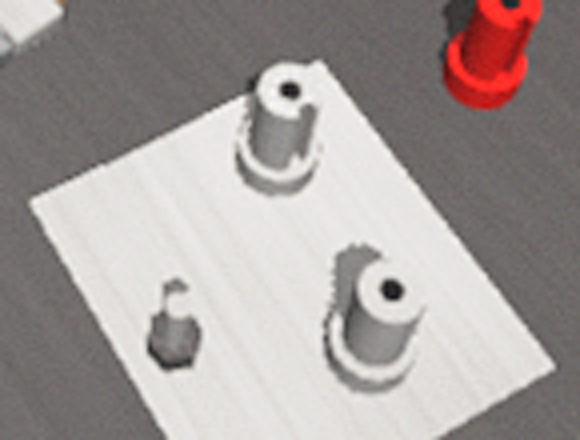

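The keyed hub is the one at crop (288,88), scene (382,237). Its keyway notch shows at crop (308,110). The bush at crop (392,290) is plain. I'll move above the hub for a close look.

```bash
python3 -m jog '[[[0.08,-0.1,0.01],[0,0,0]],[[0.08,-0.1,0.01],[0,0,0]],[[0.08,-0.1,0.01],[0,0,0]],[[0.08,-0.1,0.01],[0,0,0]],[[0.08,-0.1,0.01],[0,0,0]],[[0.08,-0.1,0.01],[0,0,0]],[[0.08,-0.1,0.01],[0,0,0]],[[0.08,-0.1,0.01],[0,0,0]],[[0.08,-0.1,0.01],[0,0,0]],[[0.08,-0.1,0.01],[0,0,0]],[[0.08,-0.1,0.01],[0,0,0]],[[0.08,-0.1,0.01],[0,0,0]],[[0,0,0],[0,0,0]],[[0,0,0],[0,0,0]]]'
python3 - <<'E'
from h import *
o=ctrl.get_obs(); w=viewer.capture("wrist")
print(np.round(R.from_rotvec(o["eef_rot"]).as_matrix(),3), np.round(w["T_tool_cam"],3), o["time"],o["q"].round(3) if hasattr(o["q"],'round') else o["q"])
print({k:w[k] for k in("fx","cx","cy","k1")}, proj(w,(.466,.16,.088),o))
cv2.imwrite("pics/w1.png",w["img"][:,:,::-1])
E
```

```text
time: 2.07
eef_pos: [0.4632, 0.1603, 0.2413]
eef_rot: [-0.51, -3.1, 0.0]
wrist_force: [-0.0, -0.1, 0.6]
finger_gap: 0.998
grasp_force: 0.0
[[-0.947  0.32  -0.   ]
 [ 0.32   0.947 -0.   ]
 [ 0.    -0.    -1.   ]] [[ 0.001 -0.963 -0.269  0.079]
 [ 1.     0.001 -0.001 -0.002]
 [ 0.001 -0.269  0.963 -0.181]
 [ 0.     0.     0.     1.   ]] 2.0667 [ 0.258  0.138  1.633  0.     1.37  -0.986]
{'fx': 335.21024052365175, 'cx': 315.9665455680487, 'cy': 201.22055118973475, 'k1': -0.05501702634028076} [318.49860501 190.50405146]
```

View pics/w1.png

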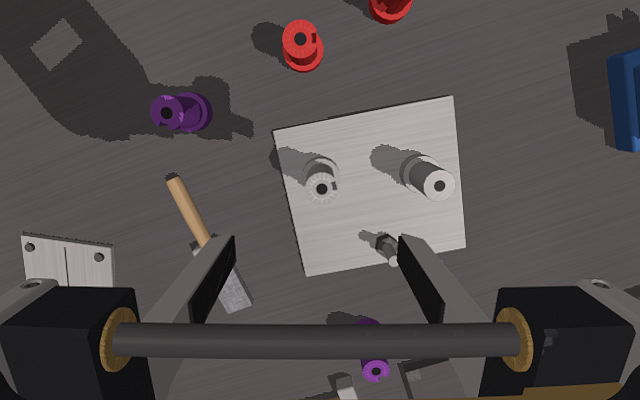

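Wrist view: the hub top is at about (321,188), with the keyway notch at about (335,186). The plain bush is at (438,185) and the bolt at (390,255). I'll rectify the hub's top plane (world axes) to measure its centre and keyway angle, and the jig from the top camera in the same way.

```bash
cat >> h.py <<'E'
def rect(p,c,z,half,n,obs=None):
    # image with world +x to the right, +y up, centre c, plane z
    g=np.linspace(-half,half,n); m=np.zeros((n,n,2),np.float32)
    for i,b in enumerate(-g):
        for j,a in enumerate(g): m[i,j]=proj(p,(c[0]+a,c[1]+b,z),obs)
    return cv2.remap(p["img"],m[...,0],m[...,1],cv2.INTER_CUBIC)[:,:,::-1]
E
python3 - <<'E'
from h import *
o=ctrl.get_obs(); w=viewer.capture("wrist"); t=viewer.capture("top"); s=viewer.capture("scene")
a=rect(w,(.463,.160),.088,.03,361,o)
b=rect(t,(.528,-.24),.01,.12,361); 
for im in (a,b): cv2.line(im,(0,180),(8,180),(0,0,255),1);cv2.line(im,(180,0),(180,8),(0,0,255),1)
cv2.imwrite("pics/r1.png",np.hstack([a,b]))
g=cv2.GaussianBlur(cv2.cvtColor(a,cv2.COLOR_BGR2GRAY),(5,5),0)
n,l,st,ce=cv2.connectedComponentsWithStats((g<70).astype(np.uint8))
for k in range(1,n):
    if st[k,4]>150: print("dark",st[k],ce[k], .463+(ce[k][0]-180)/6000, .160-(ce[k][1]-180)/6000)
E
```

```text
Traceback (most recent call last):
cv2.error: OpenCV(4.12.0) :-1: error: (-5:Bad argument) in function 'line'
> Overload resolution failed:
>  - Layout of the output array img is incompatible with cv::Mat
>  - Expected Ptr<cv::UMat> for argument 'img'
```

```bash
sed -i 's/return cv2.remap(\(.*\))\[:,:,::-1\]/return cv2.cvtColor(cv2.remap(\1),cv2.COLOR_RGB2BGR)/' h.py
python3 - <<'E'
from h import *
o=ctrl.get_obs(); w=viewer.capture("wrist"); t=viewer.capture("top")
a=rect(w,(.463,.160),.088,.03,361,o)
b=rect(t,(.528,-.24),.01,.12,361); 
for im in (a,b): cv2.line(im,(0,180),(8,180),(0,0,255),1);cv2.line(im,(180,0),(180,8),(0,0,255),1)
cv2.imwrite("pics/r1.png",np.hstack([a,b]))
g=cv2.GaussianBlur(cv2.cvtColor(a,cv2.COLOR_BGR2GRAY),(5,5),0)
n,l,st,ce=cv2.connectedComponentsWithStats((g<70).astype(np.uint8))
for k in range(1,n):
    if st[k,4]>150: print("dark",st[k],ce[k], .463+(ce[k][0]-180)/6000, .160-(ce[k][1]-180)/6000)
E
```

```text
dark [  0  51  42  70 502] [15.53187251 82.17330677] 0.4355886454183267 0.17630444887118193
dark [  45   66   90   80 1946] [86.73535457 92.00513875] 0.44745589242891404 0.17466581020897567
dark [177  73  27  19 203] [185.02955665  79.97536946] 0.46383825944170776 0.17667077175697865
dark [ 160  129   67   66 3355] [193.19374069 161.16125186] 0.465198956780924 0.1631397913561848
dark [  0 353  34   8 173] [ 13.41040462 357.62427746] 0.4352350674373796 0.13039595375722543
```

View pics/r1.png

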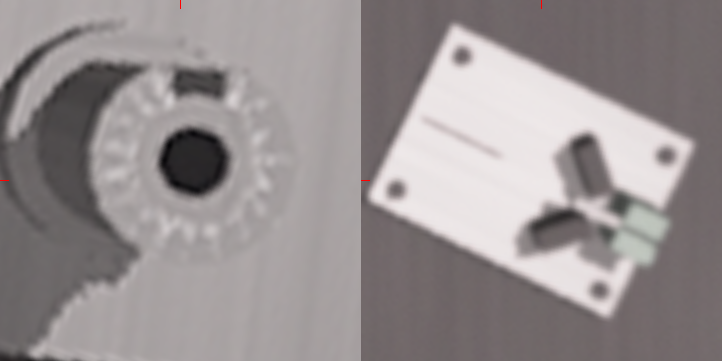

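The bore centre is at patch (193,161), world (0.465,0.163). The neck measures 33.8 mm, which matches. The keyway is at patch (199,83), about 85° in world. The jig plate corners measure 179 x 130 mm, with yaw −26.2° and origin about (0.531,−0.239). I'll turn −76° so the fingers close across the keyway direction, lower a little, and re-measure.

```bash
python3 -m jog '[[[0,0,-0.012],[0,0,-0.0193]],[[0,0,-0.012],[0,0,-0.0193]],[[0,0,-0.012],[0,0,-0.0193]],[[0,0,-0.012],[0,0,-0.0193]],[[0,0,-0.012],[0,0,-0.0193]],[[0,0,-0.012],[0,0,-0.0193]],[[0,0,-0.012],[0,0,-0.0193]],[[0,0,-0.012],[0,0,-0.0193]],[[0,0,-0.012],[0,0,-0.0193]],[[0,0,-0.012],[0,0,-0.0193]],[[0.007,0.01,-0.012],[0,0,-0.0193]],[[0,0,0],[0,0,0]],[[0,0,0],[0,0,0]]]'
cat > m.py <<'E'
from h import *
import sys
def yaw(o): y=R.from_rotvec(o["eef_rot"]).as_matrix()[:,1]; return np.degrees(np.arctan2(y[1],y[0]))
def hubtop(z,c,name):
    o=ctrl.get_obs(); w=viewer.capture("wrist"); a=rect(w,c,z,.03,361,o)
    g=cv2.GaussianBlur(cv2.cvtColor(a,cv2.COLOR_BGR2GRAY),(5,5),0)
    n,l,st,ce=cv2.connectedComponentsWithStats((g<70).astype(np.uint8))
    print("tcp",np.round(o["eef_pos"],4),"tool y",yaw(o).round(2))
    for k in range(1,n):
        if st[k,4]>150: print("dark",st[k],ce[k].round(1),(c[0]+(ce[k][0]-180)/6000).round(4),(c[1]-(ce[k][1]-180)/6000).round(4))
    cv2.imwrite(name,a)
E
python3 -c "
from m import *
hubtop(.088,(.465,.163),'pics/r2.png')"
```

```text
time: 3.45
eef_pos: [0.4643, 0.1651, 0.2018]
eef_rot: [-2.309, -2.13, 0.0]
wrist_force: [0.0, -0.2, -0.3]
finger_gap: 0.998
grasp_force: 0.0
tcp [0.4643 0.1651 0.2018] tool y -4.64
dark [  93   32   54   83 1116] [116.5  74.2] 0.4544 0.1806
dark [190  52  21  64 707] [202.4  80.9] 0.4687 0.1795
dark [ 146  148   67   68 3563] [178.9 181.3] 0.4648 0.1628
dark [   0  281  208   54 4688] [ 61.4 306.8] 0.4452 0.1419
dark [237 315 124  22 832] [297.9 324.1] 0.4847 0.139
```

View pics/r2.png

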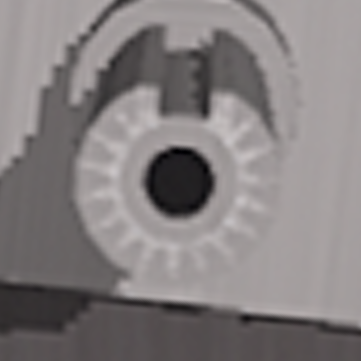

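The keyway is at (185,100) against a bore centre of (179,181), so it points at 85° and matches tool +x. The centre is (0.465,0.163). Next I descend and grip.

```bash
python3 -m jog '[[[0.0017,-0.0077,-0.08],[0,0,0]],[[0,0,-0.08],[0,0,0]],[[0,0,-0.08],[0,0,0]],[[0,0,-0.08],[0,0,0]],[[0,0,-0.08],[0,0,0]],[[0,0,-0.06],[0,0,0]],[[0,0,-0.06],[0,0,0]],[[0,0,0],[0,0,0]],[[0,0,0],[0,0,0]]]' && python3 -m jog '[[[0,0,0],[0,0,0]],[[0,0,0],[0,0,0]],[[0,0,0],[0,0,0]],[[0,0,0],[0,0,0]],[[0,0,0],[0,0,0]],[[0,0,0],[0,0,0]],[[0,0,0],[0,0,0]],[[0,0,0],[0,0,0]],[[0,0,0],[0,0,0]],[[0,0,0],[0,0,0]]]' 255 50
```

```text
time: 4.25
eef_pos: [0.4649, 0.1623, 0.046]
eef_rot: [-2.312, -2.127, 0.001]
wrist_force: [-0.5, 0.5, 1.6]
finger_gap: 0.999
grasp_force: 0.0
time: 5.08
eef_pos: [0.4653, 0.1623, 0.0459]
eef_rot: [2.315, 2.124, 0.001]
wrist_force: [3.3, 0.5, 1.1]
finger_gap: 0.357
grasp_force: 50.0
```

```bash
python3 -m jog '[[[0,0,0.04],[0,0,0]],[[0,0,0.08],[0,0,0]],[[0,0,0.08],[0,0,0]],[[0,0,0.08],[0,0,0]],[[0,0,0.08],[0,0,0]]]' && python3 -m jog '[[[0.0025,-0.078,0],[0,0,-0.0193]],[[0.0025,-0.078,0],[0,0,-0.0193]],[[0.0025,-0.078,0],[0,0,-0.0193]],[[0.0025,-0.078,0],[0,0,-0.0193]],[[0.0025,-0.078,0],[0,0,-0.0193]],[[0.0025,-0.078,0],[0,0,-0.0193]],[[0.0025,-0.078,0],[0,0,-0.0193]],[[0.0025,-0.078,0],[0,0,-0.0193]],[[0.0025,-0.078,0],[0,0,-0.0193]],[[0.0025,-0.078,0],[0,0,-0.0193]],[[0.0025,-0.078,0],[0,0,-0.0193]],[[0.0025,-0.078,0],[0,0,-0.0193]],[[0.0025,-0.078,0],[0,0,-0.0193]],[[0.0025,-0.078,0],[0,0,-0.0193]],[[0.0025,-0.078,0],[0,0,-0.0193]],[[0.0025,-0.078,0],[0,0,-0.0193]],[[0,0,0],[0,0,0]],[[0,0,0],[0,0,0]],[[0,0,0],[0,0,0]]]'
python3 - <<'E'
from m import *
o=ctrl.get_obs(); w=viewer.capture("wrist"); print(o["eef_pos"],yaw(o),o["q"],o["wrist_force"],o["finger_gap"])
a=rect(w,(.53,-.24),.01,.12,361,o); cv2.imwrite("pics/w3.png",np.hstack([w["img"][:,130:530,::-1][:361],a]))
E
```

```text
time: 5.5
eef_pos: [0.4644, 0.1621, 0.1542]
eef_rot: [-2.314, -2.123, 0.003]
wrist_force: [0.4, -0.2, -6.1]
finger_gap: 0.355
grasp_force: 50.0
time: 7.08
eef_pos: [0.4766, -0.2116, 0.1531]
eef_rot: [-3.06, 0.707, 0.003]
wrist_force: [-0.4, 0.4, -5.8]
finger_gap: 0.357
grasp_force: 50.0
[ 0.4766403 -0.2115845  0.1531232] -116.00917807753575 [-4.88124052e-01  2.87755371e-01  1.66361853e+00  2.20733156e-04
  1.19197352e+00  1.53653602e+00] [-0.44615064  0.35091555 -5.82588937] 0.35729478937686093
```

View pics/w3.png

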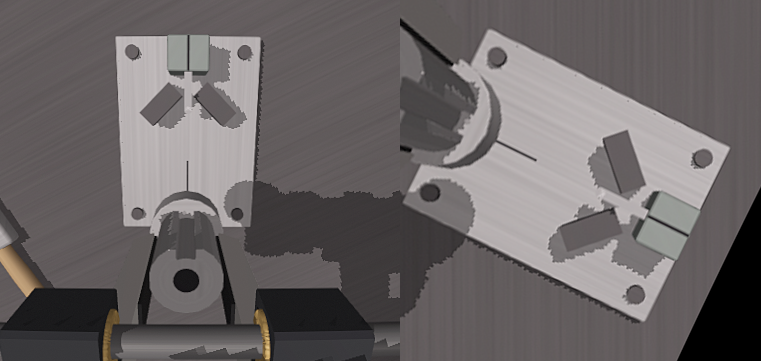

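The hub is held with its keyway, raw (185,235), facing the jig. The scribed line ends at (187,160) and the nose is at (188,90). The wrist camera and the top camera disagree by about 2.4 mm sideways. I'll calibrate the wrist camera on the held hub's bore.

```bash
python3 - <<'E'
from m import *
o=ctrl.get_obs(); w=viewer.capture("wrist")
p=np.array(o["eef_pos"]); Rm=R.from_rotvec(o["eef_rot"]).as_matrix()
g=cv2.GaussianBlur(cv2.cvtColor(w["img"],cv2.COLOR_RGB2GRAY),(3,3),0)
n,l,st,ce=cv2.connectedComponentsWithStats((g[262:300,295:340]<50).astype(np.uint8))
k=1+np.argmax(st[1:,4]); b=ce[k]+[295,262]; print("bore px",b,st[k])
z=p[2]+.0421; q=onz(w,b,z,o); print("bore in tool", Rm.T@(q-p), "nominal px",proj(w,p+Rm@[0.0004,0,-.0421],o))
# dark scribed line per row, refined
for v in range(166,190,4):
    r=g[v,305:330].astype(float); d=np.clip(np.median(r)-r-15,0,None); print(v,(d@np.arange(305,330)/d.sum()).round(2), end=' ')
L=[]
for v in (166,186):
    r=g[v,305:330].astype(float); d=np.clip(np.median(r)-r-15,0,None); L.append(onz(w,(d@np.arange(305,330)/d.sum(),v),.01,o))
d=L[0]-L[1]; print("\nline world",L,"angle",np.degrees(np.arctan2(d[1],d[0])))
print("line in tool", [Rm.T@(x-p) for x in L])
# plate side edges in tool frame
for v in (80,110,140,170):
    r=g[v,230:410].astype(float); e=np.where(r>115)[0]+230; a=onz(w,(e[0],v),.01,o); c=onz(w,(e[-1],v),.01,o)
    print(v,e[0],e[-1],(Rm.T@(a-p))[:2].round(4),(Rm.T@(c-p))[:2].round(4))
# housing centre groove & plate far edge
c=g[30:45,300].astype(int); print(c)
E
```

```text
bore px [315.79694323 280.11572052] [  9   7  25  23 458]
bore in tool [ 0.00107301  0.00180891 -0.04210176] nominal px [311.87603604 281.41848579]
166 317.43 170 317.42 174 317.4 178 317.43 182 317.27 186 317.08 
line world [array([ 0.49574124, -0.22448776,  0.01      ]), array([ 0.47788695, -0.21544658,  0.01      ])] angle -26.85705849418979
line in tool [array([0.02296277, 0.00353532, 0.14332226]), array([0.00295216, 0.00322987, 0.14334784])]
80 248 388 [ 0.103  -0.0604] [0.1031 0.0683]
110 249 386 [ 0.0761 -0.0607] [0.0762 0.0678]
140 250 385 [ 0.0482 -0.0611] [0.0483 0.0683]
170 251 383 [ 0.019  -0.0616] [0.0191 0.0679]
[ 92  92  93  92 101 129 151 156 155 155 155 155 155 156 156]
```

```bash
python3 -m jog '[[[0.03,-0.0147,-0.07],[0,0,0]],[[0,0,-0.07],[0,0,0]],[[0,0,-0.07],[0,0,0]],[[0,0,-0.07],[0,0,0]],[[0,0,-0.03],[0,0,0]],[[0,0,0],[0,0,0]],[[0,0,0],[0,0,0]]]' 
python3 - <<'E'
from m import *
o=ctrl.get_obs(); w=viewer.capture("wrist")
p=np.array(o["eef_pos"]); Rm=R.from_rotvec(o["eef_rot"]).as_matrix(); print(p,yaw(o))
g=cv2.GaussianBlur(cv2.cvtColor(w["img"],cv2.COLOR_RGB2GRAY),(3,3),0)
n,l,st,ce=cv2.connectedComponentsWithStats((g[262:300,295:340]<50).astype(np.uint8))
k=1+np.argmax(st[1:,4]); b=ce[k]+[295,262]
q=onz(w,b,p[2]+.0421,o); print("bore in tool", Rm.T@(q-p))
for x in (.096,.110,.124): print(proj(w,p+Rm@[x,0,p[2]-.048],o))
c=w["img"][0:361,200:440,::-1]; cv2.imwrite("pics/w4.png",cv2.resize(c,None,fx=2.2,fy=1.6))
np.savez("w4.npz",g=g)
E
```

```text
time: 7.77
eef_pos: [0.4864, -0.2162, 0.0614]
eef_rot: [-3.061, 0.708, -0.0]
wrist_force: [0.0, -0.5, -6.7]
finger_gap: 0.354
grasp_force: 50.0
[ 0.48637796 -0.21624687  0.06141759] -116.0395390301498
bore in tool [ 0.00104578  0.00183256 -0.04209996]
[312.49790992  73.4769919 ]
[312.45529264  46.26109239]
[312.41429107  18.26457502]
```

View pics/w4.png

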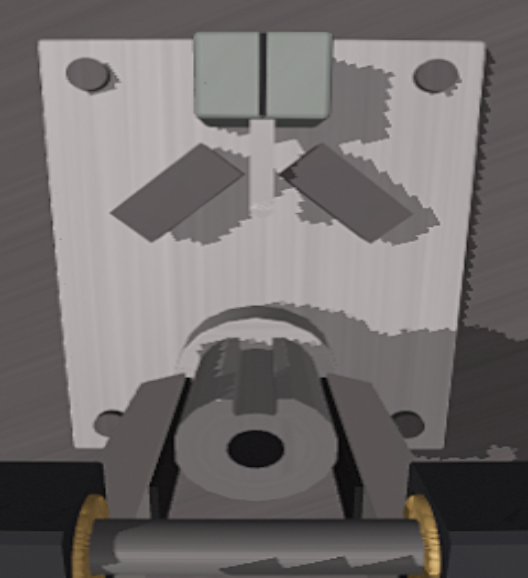

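The bore is at view (256,448), the nose at (262,205) and the groove at (263,75). With the bore bias removed, the seat lies about 1.7 mm to the tool's +y side and 48 mm ahead. I'll correct sideways and lower to the plate by feel.

```bash
python3 -m jog '[[[-0.0025,-0.005,-0.02],[0,0,-0.0011]],[[0,0,-0.018],[0,0,0]],[[0,0,0],[0,0,0]],[[0,0,0],[0,0,0]]]' && python3 -m jog '[[[0,0,-0.002],[0,0,0]],[[0,0,-0.002],[0,0,0]],[[0,0,0],[0,0,0]],[[0,0,0],[0,0,0]]]'
```

```text
time: 8.15
eef_pos: [0.4852, -0.218, 0.0493]
eef_rot: [-3.058, 0.72, 0.001]
wrist_force: [0.2, 0.5, -5.3]
finger_gap: 0.355
grasp_force: 50.0
time: 8.48
eef_pos: [0.4854, -0.218, 0.0483]
eef_rot: [3.058, -0.72, 0.0]
wrist_force: [1.1, 0.6, -5.6]
finger_gap: 0.357
grasp_force: 50.0
```

```bash
python3 -m jog '[[[0,0,-0.002],[0,0,0]],[[0,0,0],[0,0,0]],[[0,0,0],[0,0,0]]]' && python3 -m jog '[[[0,0,-0.002],[0,0,0]],[[0,0,0],[0,0,0]],[[0,0,0],[0,0,0]]]'
```

```text
time: 8.73
eef_pos: [0.4855, -0.2181, 0.0479]
eef_rot: [3.058, -0.72, 0.001]
wrist_force: [0.2, -0.0, -1.6]
finger_gap: 0.355
grasp_force: 50.0
time: 8.98
eef_pos: [0.4856, -0.2182, 0.0479]
eef_rot: [3.058, -0.72, 0.001]
wrist_force: [-3.9, 0.6, 6.5]
finger_gap: 0.354
grasp_force: 50.0
```

Plate contact is at TCP z 0.0479. I'll raise slightly so the hub clears the plate, then advance along the jig's +x.

```bash
python3 -m jog '[[[0,0,0.003],[0,0,0]],[[0.015,-0.0075,0],[0,0,0]],[[0.015,-0.0075,0],[0,0,0]],[[0.015,-0.0075,0],[0,0,0]],[[0.015,-0.0075,0],[0,0,0]],[[0.015,-0.0075,0],[0,0,0]],[[0.015,-0.0075,0],[0,0,0]],[[0.015,-0.0075,0],[0,0,0]],[[0,0,0],[0,0,0]],[[0,0,0],[0,0,0]],[[0,0,0],[0,0,0]]]'
python3 - <<'E'
from m import *
o=ctrl.get_obs(); w=viewer.capture("wrist")
p=np.array(o["eef_pos"]); Rm=R.from_rotvec(o["eef_rot"]).as_matrix(); print(p,yaw(o),o["wrist_force"])
c=w["img"][90:310,215:415,::-1]; cv2.imwrite("pics/w5.png",cv2.resize(c,None,fx=2.7,fy=2.7,interpolation=cv2.INTER_CUBIC))
E
```

```text
time: 9.9
eef_pos: [0.5172, -0.234, 0.0479]
eef_rot: [3.058, -0.72, 0.002]
wrist_force: [1.0, -0.3, -4.1]
finger_gap: 0.359
grasp_force: 50.0
[ 0.51720413 -0.23397446  0.04793798] -116.4897862252504 [ 1.04570006 -0.25737482 -4.10185824]
```

View pics/w5.png

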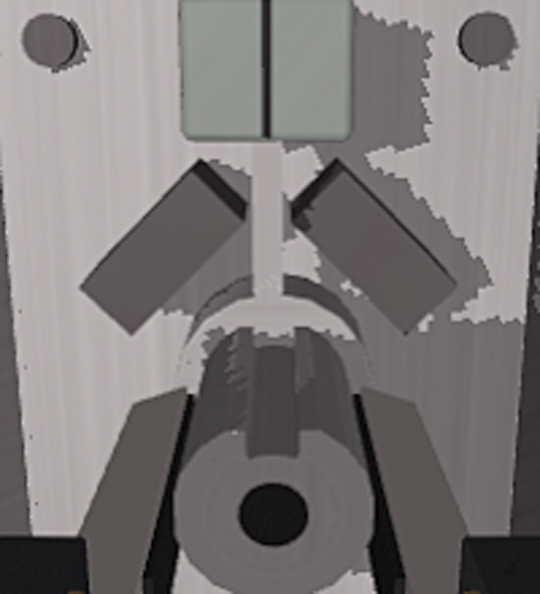

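The bore is at view (273,515), the nose at (268,280), the V's middle at about 269 and the groove at 266. The hub is therefore about 1.1 mm too far to tool +y. I'll shift it back and advance in stages, reading the force.

```bash
python3 -m jog '[[[0.0016,0.0033,0],[0,0,0]],[[0.012,-0.006,0],[0,0,0]],[[0.012,-0.006,0],[0,0,0]],[[0,0,0],[0,0,0]],[[0,0,0],[0,0,0]]]' && python3 -m jog '[[[0.003,-0.0015,0],[0,0,0]],[[0.003,-0.0015,0],[0,0,0]],[[0,0,0],[0,0,0]],[[0,0,0],[0,0,0]]]' && python3 -m jog '[[[0.003,-0.0015,0],[0,0,0]],[[0,0,0],[0,0,0]],[[0,0,0],[0,0,0]]]'
```

```text
time: 10.37
eef_pos: [0.5249, -0.2365, 0.0479]
eef_rot: [3.058, -0.72, 0.001]
wrist_force: [1.0, -1.1, -3.9]
finger_gap: 0.355
grasp_force: 50.0
time: 10.7
eef_pos: [0.5261, -0.2371, 0.0479]
eef_rot: [-3.058, 0.72, 0.001]
wrist_force: [-3.6, 1.7, 0.9]
finger_gap: 0.356
grasp_force: 50.0
time: 10.95
eef_pos: [0.5272, -0.2377, 0.0479]
eef_rot: [-3.058, 0.72, 0.0]
wrist_force: [-4.3, 1.4, 0.3]
finger_gap: 0.356
grasp_force: 50.0
```

```bash
python3 - <<'E'
from m import *
o=ctrl.get_obs(); w=viewer.capture("wrist")
p=np.array(o["eef_pos"]); Rm=R.from_rotvec(o["eef_rot"]).as_matrix(); print(p,yaw(o),o["wrist_force"],o["wrist_torque"])
g=cv2.cvtColor(w["img"],cv2.COLOR_RGB2GRAY)
for nm,v in (("keyway mouth top",(.017,0,-.0421)),("keyway at z46",(.017,0,p[2]-.046)),("neck foot",(.017,0,p[2]-.032))):
    print(nm,[proj(w,p+Rm@np.array([v[0],y,v[2]]),o).round(1).tolist() for y in (-.0045,.0045)])
for r in range(168,276,4): print(r," ".join("%3d"%x for x in g[r,290:344:1][::2]))
E
```

```text
[ 0.5271631  -0.23771036  0.0479276 ] -116.484441186314 [-4.31701969  1.36103279  0.26907135] [0.47076946 0.73767766 0.01135301]
keyway mouth top [[301.7, 248.2], [321.8, 248.2]]
keyway at z46 [[304.7, 217.3], [320.4, 217.3]]
neck foot [[305.4, 210.2], [320.1, 210.2]]
168  35  36  38 114 111 111 104 176 170 182 174 170 169 170 170 168 179 180 177 177 175 177 176 145  24  35  50
172  38  37  38  36  26 104 116 112 112 111 138 172 170 170 170 168 179 179 178 177 179 150  21  33  34  52  63
176  92  87  37  37  36  37  28 104 115 113 140 172 170 169 169 170 174 180 183 138  18  32  30  52  70  94  90
180  93  92  93  87  37  36  39  37  30  95 141 171 170 169 169 174 104 142  45  31  34  30  71  94  91  91  91
184  92  91  91  91  92  92  40  36  35  95 141 171 170 169 169 175 112  60  32  33  40  79  91  90  90  90  90
188  91  91  91  91  90  91  91  91  38 102 140 171 169 169 169 175 109  89  41  57  73  92  90  91  89  90  90
192  91  90  90  90  90  91  91  90 104  84 124 173 169 169 169 177  59  83  85  52  66  81  91  89  90  90  89
196  90  90  90  90  91  91  72  68  70  68 125
[... 1492 characters left out ...]
  69  74  71  71  73  72  75
252  68  71  92 110 109 109 109 111  80  68  69  71  69  70  70  70  68  64 103 109 108 108 108 111  90  71  73
256 111 109 110 109 108 108 108 110  79  68  69  70  68  70  70  69  69  65 102 108 108 108 108 109 108 109 112
260 109 108 108 108 109 110 110 109 107 108 111 110 108 108 109 110 110 113 110 110 110 109 108 108 109 108 109
264 108 108 108 110 109 109 109 109 107 108 107 110 108 107 108 108 108 110 110 107 105 107 109 110 107 108 109
268 108 109 109 109 109 109 108 109 108 109 113 103  94  92  93 106 112 111 109 108 104 107 107 109 110 109 108
272 109 109 109 109 109 109 108 112  76  14  20  22  22  22  22  23  21  22 100 108 105 107 110 110 108 110 108
```

The nose (cols 310–321, tip at row 219) is inside the keyway (floor cols 310–323), about 2 mm deep, and not bearing on the neck. The 4 N looks like drag on the plate, so I'll lift 0.6 mm, check, and continue.

```bash
python3 -m jog '[[[0,0,0.002],[0,0,0]],[[0,0,0],[0,0,0]],[[0,0,0],[0,0,0]],[[0,0,0],[0,0,0]]]' && python3 -m jog '[[[0.003,-0.0015,0],[0,0,0]],[[0,0,0],[0,0,0]],[[0,0,0],[0,0,0]]]' && python3 -m jog '[[[0.0015,-0.00075,0],[0,0,0]],[[0,0,0],[0,0,0]],[[0,0,0],[0,0,0]]]'
```

```text
time: 11.33
eef_pos: [0.5272, -0.2378, 0.0483]
eef_rot: [-3.058, 0.72, 0.0]
wrist_force: [-0.2, -0.1, -6.4]
finger_gap: 0.359
grasp_force: 50.0
time: 11.58
eef_pos: [0.5282, -0.2383, 0.0485]
eef_rot: [3.058, -0.72, 0.0]
wrist_force: [-0.5, -0.5, -6.4]
finger_gap: 0.353
grasp_force: 50.0
time: 11.83
eef_pos: [0.5285, -0.2383, 0.0485]
eef_rot: [-3.058, 0.72, 0.0]
wrist_force: [-1.2, 1.6, -6.5]
finger_gap: 0.356
grasp_force: 50.0
```

```bash
for i in 1; do python3 -m jog '[[[0.0015,-0.00075,0],[0,0,0]],[[0,0,0],[0,0,0]],[[0,0,0],[0,0,0]],[[0,0,0],[0,0,0]]]'; done && python3 -m jog '[[[0.0015,-0.00075,0],[0,0,0]],[[0,0,0],[0,0,0]],[[0,0,0],[0,0,0]],[[0,0,0],[0,0,0]]]'
```

```text
time: 12.17
eef_pos: [0.5288, -0.2384, 0.0484]
eef_rot: [-3.058, 0.72, 0.001]
wrist_force: [-4.7, 3.5, -5.1]
finger_gap: 0.362
grasp_force: 50.0
time: 12.5
eef_pos: [0.5289, -0.2384, 0.0484]
eef_rot: [-3.057, 0.719, 0.003]
wrist_force: [-6.5, 5.5, -2.4]
finger_gap: 0.359
grasp_force: 50.0
```

The sideways force is +2 N on jig y, so the right flank (−y) is bearing. I'll move off it toward +y in small steps.

```bash
python3 -m jog '[[[0.00075,0.0015,0],[0,0,0]],[[0,0,0],[0,0,0]],[[0,0,0],[0,0,0]],[[0,0,0],[0,0,0]]]' && python3 -m jog '[[[0.00075,0.0015,0],[0,0,0]],[[0,0,0],[0,0,0]],[[0,0,0],[0,0,0]],[[0,0,0],[0,0,0]]]'
```

```text
time: 12.83
eef_pos: [0.529, -0.2384, 0.0484]
eef_rot: [3.058, -0.72, -0.003]
wrist_force: [-7.4, 2.9, -3.3]
finger_gap: 0.358
grasp_force: 50.0
time: 13.17
eef_pos: [0.529, -0.2383, 0.0484]
eef_rot: [3.057, -0.72, -0.003]
wrist_force: [-9.0, -0.4, -3.4]
finger_gap: 0.357
grasp_force: 50.0
```

Both flanks now take load in turn without any sideways give. Next I lower to the plate, balance the sideways force and push up to a firm level.

```bash
python3 -m jog '[[[-0.0008,-0.0016,-0.002],[0,0,0]],[[0,0,0],[0,0,0]],[[0,0,0],[0,0,0]],[[0,0,0],[0,0,0]]]' && python3 -m jog '[[[0.0015,-0.00075,0],[0,0,0]],[[0.0015,-0.00075,0],[0,0,0]],[[0,0,0],[0,0,0]],[[0,0,0],[0,0,0]],[[0,0,0],[0,0,0]]]'
```

```text
time: 13.5
eef_pos: [0.529, -0.2384, 0.0481]
eef_rot: [3.058, -0.72, -0.003]
wrist_force: [-8.1, 3.4, 0.7]
finger_gap: 0.357
grasp_force: 50.0
time: 13.92
eef_pos: [0.5293, -0.2385, 0.0481]
eef_rot: [-3.058, 0.719, 0.006]
wrist_force: [-15.3, 6.2, 5.2]
finger_gap: 0.356
grasp_force: 50.0
```

```bash
python3 -m jog '[[[0.0015,-0.00075,0.001],[0,0,0]],[[0,0,0],[0,0,0]],[[0,0,0],[0,0,0]],[[0,0,0],[0,0,0]]]' && python3 -m jog '[[[0.0006,0.0012,0],[0,0,0]],[[0,0,0],[0,0,0]],[[0,0,0],[0,0,0]],[[0,0,0],[0,0,0]]]' && python3 -m jog '[[[-0.001,-0.002,0],[0,0,0]],[[0,0,0],[0,0,0]],[[0,0,0],[0,0,0]],[[0,0,0],[0,0,0]]]'
```

```text
time: 14.25
eef_pos: [0.5293, -0.2385, 0.0482]
eef_rot: [-3.057, 0.719, 0.007]
wrist_force: [-15.0, 7.4, 4.7]
finger_gap: 0.356
grasp_force: 50.0
time: 14.58
eef_pos: [0.5294, -0.2385, 0.0482]
eef_rot: [-3.058, 0.72, 0.008]
wrist_force: [-15.9, 4.5, 4.7]
finger_gap: 0.358
grasp_force: 50.0
time: 14.92
eef_pos: [0.5293, -0.2385, 0.0482]
eef_rot: [-3.057, 0.719, 0.007]
wrist_force: [-15.3, 7.5, 5.4]
finger_gap: 0.359
grasp_force: 50.0
```

```bash
python3 -m jog '[[[0.0018,-0.0009,0],[0,0,0]],[[0,0,0],[0,0,0]],[[0,0,0],[0,0,0]],[[0,0,0],[0,0,0]],[[0,0,0],[0,0,0]],[[0,0,0],[0,0,0]],[[0,0,0],[0,0,0]],[[0,0,0],[0,0,0]],[[0,0,0],[0,0,0]],[[0,0,0],[0,0,0]],[[0,0,0],[0,0,0]],[[0,0,0],[0,0,0]],[[0,0,0],[0,0,0]],[[0,0,0],[0,0,0]],[[0,0,0],[0,0,0]],[[0,0,0],[0,0,0]]]'
python3 - <<'E'
from m import *
o=ctrl.get_obs(); w=viewer.capture("wrist")
p=np.array(o["eef_pos"]); Rm=R.from_rotvec(o["eef_rot"]).as_matrix(); print(p,yaw(o),o["wrist_force"],Rm[:,2],o["wrist_torque"])
g=cv2.cvtColor(w["img"],cv2.COLOR_RGB2GRAY)
b=cv2.connectedComponentsWithStats((g[262:300,295:340]<50).astype(np.uint8)); k=1+np.argmax(b[2][1:,4]); print("bore",b[3][k]+[295,262])
for r in range(196,236,4): print(r," ".join("%3d"%x for x in g[r,290:344][::2]))
E
```

```text
time: 16.25
eef_pos: [0.5295, -0.2387, 0.0482]
eef_rot: [-3.057, 0.719, 0.009]
wrist_force: [-17.4, 10.1, 6.4]
finger_gap: 0.361
grasp_force: 50.0
[ 0.52945424 -0.23865413  0.04820386] -116.47768750926153 [-17.42765456  10.10785323   6.36238423] [-0.00526517  0.00254886 -0.99998289] [ 2.06556577  3.95527142 -0.00643009]
bore [315.84120172 280.14806867]
196  91  91  91  90  91  91  92  91  74  69  79 177 170 170 170 175 101  72  69  52  66  81  90  89  90  90  89
200  91  90  90  90  91  91  69  61  59 101 124 173 171 170 170 174 105  78  70  66  71  91  90  91  91  91  89
204  91  91  91  90  76  93 174 167 166 166 166 171 170 170 170 173 122 107 106 107 108 108 114  83  89  90  90
208  90  90 107 159 180 177 177 175 173 173 173 169 169 170 169 173 125 111 113 112 112 107 141 176 173  96  88
212 108 110 109 110 110 112  95  63  55  67 179 170 169 169 168 172 128  67  64  65  95 151 169 164 175 175 174
216 108 108 110  96  63  69  70  69  68  84 114 184 166 180 182 196 125  72  82  86  72  72  68  99 111 108 145
220 148 109  72  69  69  69  70  71  78  79  58 135 168 169 171 173  71  75  80  80  80  72  73  72  84 113 112
224 167  56  67  69  69  68  72  77  81  80  69  68  69  82  75  67  70  68  81  80  80  73  74  72  76  75 105
228 110  65  69  68  67  85  69  70  79  78  66  70  71  70  69  70  69  79  79  80  83  71  71  72  75  77  84
232  58  67  69  68  68  82  69  69  70  78  68  70  71  70  69  69  70  81  80  75  68  73  72  71  70  78  76
```

The nose tip is now at row 223, which is about 4 mm into the keyway. A 20 N push was held for 1.3 s, balanced to within 1.3 N sideways. I'll ease the push, release and lift clear.

```bash
python3 -m jog '[[[-0.0018,0.0009,0],[0,0,0]],[[0,0,0],[0,0,0]],[[0,0,0],[0,0,0]]]' && python3 -m jog '[[[0,0,0],[0,0,0]],[[0,0,0],[0,0,0]],[[0,0,0],[0,0,0]],[[0,0,0],[0,0,0]],[[0,0,0],[0,0,0]],[[0,0,0],[0,0,0]]]' 90 && python3 -m jog '[[[0,0,0.02],[0,0,0]],[[0,0,0.05],[0,0,0]],[[0,0,0.08],[0,0,0]],[[0,0,0.08],[0,0,0]],[[0,0,0.08],[0,0,0]],[[0,0,0.04],[0,0,0]],[[0,0,0],[0,0,0]],[[0,0,0],[0,0,0]]]'
python3 - <<'E'
from m import *
o=ctrl.get_obs(); w=viewer.capture("wrist"); s=viewer.capture("scene")
print(o["eef_pos"],o["wrist_force"])
for l in("hub","locator","jig"): print(l,[(round(d["score"],2),np.round(d["box"]).tolist()) for d in nets.silhouettes(w,l)][:3])
a=w["img"][40:340,180:460,::-1]; b=s["img"][130:200,225:315,::-1]
cv2.imwrite("pics/end.png",np.hstack([cv2.resize(a,(420,450)),cv2.resize(b,(380,450),interpolation=cv2.INTER_CUBIC)]))
E
```

```text
time: 16.55
eef_pos: [0.5293, -0.2386, 0.0482]
eef_rot: [-3.057, 0.719, 0.007]
wrist_force: [-15.1, 8.4, 4.7]
finger_gap: 0.352
grasp_force: 50.0
time: 17.05
eef_pos: [0.5311, -0.2395, 0.0484]
eef_rot: [3.058, -0.72, 0.001]
wrist_force: [-0.7, -0.2, 0.1]
finger_gap: 0.646
grasp_force: 0.0
time: 17.72
eef_pos: [0.5308, -0.2393, 0.1529]
eef_rot: [3.058, -0.72, 0.0]
wrist_force: [-0.3, -0.5, 0.2]
finger_gap: 0.645
grasp_force: 0.0
[ 0.53084065 -0.23933654  0.15290049] [-0.26613604 -0.4652535   0.21479858]
hub [(0.59, [289.0, 171.0, 52.0, 64.0])]
locator [(0.78, [312.0, 149.0, 8.0, 39.0])]
jig [(0.79, [247.0, 108.0, 137.0, 171.0])]
```

View pics/end.png

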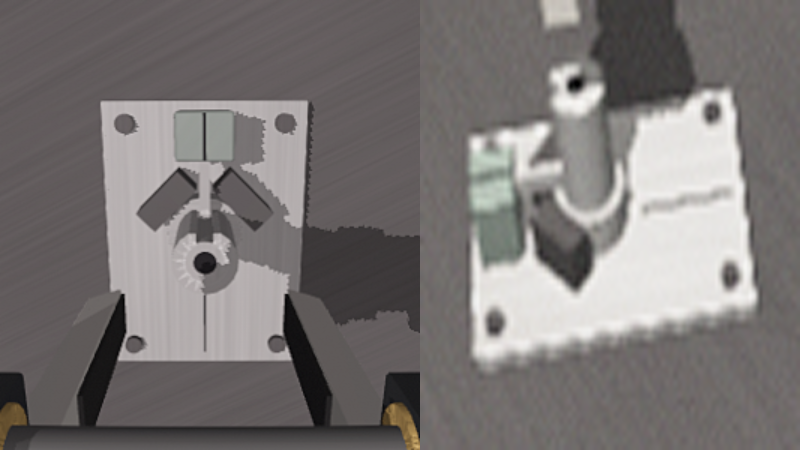

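The hub stands upright in the V, bore at view (205,262), with the nose (205,195) in line with the keyway (205,225). I'll check numerically that it stayed home on release.

```bash
python3 - <<'E'
from m import *
o=ctrl.get_obs(); w=viewer.capture("wrist")
p=np.array(o["eef_pos"]); Rm=R.from_rotvec(o["eef_rot"]).as_matrix()
g=cv2.GaussianBlur(cv2.cvtColor(w["img"],cv2.COLOR_RGB2GRAY),(3,3),0)
n,l,st,ce=cv2.connectedComponentsWithStats((g[200:230,300:335]<50).astype(np.uint8)); k=1+np.argmax(st[1:,4]); b=ce[k]+[300,200]
c=Rm.T@(onz(w,b,.090,o)-p); h=Rm.T@(np.array([.5295,-.2387,p[2]])-p)
print("bore px",b,"tool",c[:2]*1e3,"held pose in tool now",h[:2]*1e3,"expected apparent",h[:2]*1e3+[1.05,1.83])
for r in range(160,216,4): print(r," ".join("%3d"%x for x in g[r,296:340][::2]))
E
```

```text
bore px [316.31690141 214.78873239] tool [-0.79577278  2.29347242] held pose in tool now [-1.14308875  0.04329534] expected apparent [-0.09308875  1.87329534]
160  95  95  95  95  74  42  45  96 137 174 174 172 147 147  58  37  81  94  93  93  93  94
164  94  95  95  94  94  96  77  59 133 173 173 173 134  60  50  86  94  93  93  93  93  93
168  94  94  94  94  95  95  91  86 114 172 174 172 113  82  67  79  93  93  93  93  93  93
172  94  94  94  94  85  95 122 148 165 174 173 173 128 100  91  81  85  92  93  93  93  93
176  93  93  92 121 167 173 175 175 174 173 173 172 132 113 114 112 143 161 123  93  93  93
180  89 111 167 177 170 142  98  99 150 185 195 191 131  78  78  92 119 142 159 169 108  91
184 149 177 169 125 101 100  84  84  93 113 146 125  94  85  83  75  73  85 110 113 114 111
188 175 168 115 103 104  95  83  82  74  72  72  72  72  83  84  80  73  75  80 105 114 114
192 174 141 105 104 104  92  82  81  72  72  72  72  70  76  83  81  74  74  77  90 112 112
196 166 113 104 109 141 183 172 129  69  71  72  73  72 140 171 180 143  91  75  79 104 112
200 145 119 163 174 174 184 177 145  96 110 114 104  85 153 200 185 172 175 163  93  91 112
204 148 171 172 172 178 187 178 176 171 173 173 173 172 177 189 187 177 165 118 112 102 110
208 172 177 180 198 197 176 173 174 122  59  53  58 101 164 170 169 186 148 109 111 110 111
212 184 184 186 195 181 174 152  48  38  40  40  39  39  42 139 172 176 160 115 111 111 118
```

The bore sits about 0.3–0.7 mm back from where it was held, so it may have rocked back on release. I'll press once more, low on the foot flange with closed fingers from the open side. That cannot tilt it, and retreating will not drag it.

```bash
python3 -m jog '[[[-0.0895,0.0446,0],[0,0,0]],[[-0.0895,0.0446,0],[0,0,0]],[[0,0,0],[0,0,0]],[[0,0,0],[0,0,0]],[[0,0,0],[0,0,0]],[[0,0,0],[0,0,0]]]' 255 20 && python3 -m jog '[[[0,0,-0.07],[0,0,0]],[[0,0,-0.07],[0,0,0]],[[0,0,-0.07],[0,0,0]],[[0,0,-0.07],[0,0,0]],[[0,0,-0.07],[0,0,0]],[[0,0,-0.07],[0,0,0]],[[0,0,-0.015],[0,0,0]],[[0,0,0],[0,0,0]],[[0,0,0],[0,0,0]]]' && python3 -m jog '[[[0.015,-0.0075,0],[0,0,0]],[[0.015,-0.0075,0],[0,0,0]],[[0.015,-0.0075,0],[0,0,0]],[[0.015,-0.0075,0],[0,0,0]],[[0,0,0],[0,0,0]],[[0,0,0],[0,0,0]]]'
```

```text
time: 18.52
eef_pos: [0.4779, -0.213, 0.1532]
eef_rot: [3.058, -0.72, 0.001]
wrist_force: [0.5, -0.9, 0.0]
finger_gap: 0.261
grasp_force: 0.0
time: 19.27
eef_pos: [0.4778, -0.2129, 0.0234]
eef_rot: [3.058, -0.72, 0.001]
wrist_force: [0.7, -0.1, -0.5]
finger_gap: 0.003
grasp_force: 0.0
time: 19.77
eef_pos: [0.4954, -0.2217, 0.0228]
eef_rot: [3.058, -0.72, 0.0]
wrist_force: [-0.1, -0.3, 0.6]
finger_gap: 0.004
grasp_force: 0.0
```

```bash
python3 -m jog '[[[0.009,-0.0045,0],[0,0,0]],[[0.006,-0.003,0],[0,0,0]],[[0,0,0],[0,0,0]],[[0,0,0],[0,0,0]]]' && python3 -m jog '[[[0.003,-0.0015,0],[0,0,0]],[[0,0,0],[0,0,0]],[[0,0,0],[0,0,0]]]' && python3 -m jog '[[[0.003,-0.0015,0],[0,0,0]],[[0,0,0],[0,0,0]],[[0,0,0],[0,0,0]]]'
```

```text
time: 20.1
eef_pos: [0.4997, -0.2239, 0.0227]
eef_rot: [-3.058, 0.72, 0.0]
wrist_force: [-0.0, -0.1, 0.1]
finger_gap: 0.006
grasp_force: 0.0
time: 20.35
eef_pos: [0.5006, -0.2243, 0.0227]
eef_rot: [-3.058, 0.72, -0.0]
wrist_force: [0.5, 0.2, 0.4]
finger_gap: 0.0
grasp_force: 0.0
time: 20.6
eef_pos: [0.5015, -0.2248, 0.0228]
eef_rot: [3.058, -0.72, 0.0]
wrist_force: [0.3, -0.3, 0.7]
finger_gap: 0.005
grasp_force: 0.0
```

```bash
python3 -m jog '[[[0.002,-0.001,0],[0,0,0]],[[0,0,0],[0,0,0]],[[0,0,0],[0,0,0]]]' && python3 -m jog '[[[0.002,-0.001,0],[0,0,0]],[[0,0,0],[0,0,0]],[[0,0,0],[0,0,0]]]' && python3 -m jog '[[[0.002,-0.001,0],[0,0,0]],[[0,0,0],[0,0,0]],[[0,0,0],[0,0,0]]]'
```

```text
time: 20.85
eef_pos: [0.502, -0.225, 0.0227]
eef_rot: [-3.058, 0.72, 0.001]
wrist_force: [-2.7, 1.0, 1.8]
finger_gap: 0.004
grasp_force: 0.8
time: 21.1
eef_pos: [0.5021, -0.2251, 0.0226]
eef_rot: [-3.058, 0.72, 0.003]
wrist_force: [-6.2, 2.6, 3.8]
finger_gap: 0.005
grasp_force: 3.2
time: 21.35
eef_pos: [0.5023, -0.2251, 0.0226]
eef_rot: [-3.057, 0.719, 0.005]
wrist_force: [-9.7, 3.8, 7.1]
finger_gap: 0.005
grasp_force: 5.0
```

```bash
python3 -m jog '[[[0.002,-0.001,0],[0,0,0]],[[0.0015,-0.0008,0],[0,0,0]],[[0,0,0],[0,0,0]],[[0,0,0],[0,0,0]],[[0,0,0],[0,0,0]]]' && python3 -m jog '[[[-0.0005,-0.001,0],[0,0,0]],[[0,0,0],[0,0,0]],[[0,0,0],[0,0,0]],[[0,0,0],[0,0,0]],[[0,0,0],[0,0,0]],[[0,0,0],[0,0,0]],[[0,0,0],[0,0,0]],[[0,0,0],[0,0,0]],[[0,0,0],[0,0,0]],[[0,0,0],[0,0,0]],[[0,0,0],[0,0,0]],[[0,0,0],[0,0,0]],[[0,0,0],[0,0,0]]]'
```

```text
time: 21.77
eef_pos: [0.5024, -0.2252, 0.0226]
eef_rot: [-3.057, 0.719, 0.009]
wrist_force: [-16.2, 8.4, 12.5]
finger_gap: 0.006
grasp_force: 8.9
time: 22.85
eef_pos: [0.5024, -0.2252, 0.0226]
eef_rot: [-3.057, 0.719, 0.008]
wrist_force: [-15.3, 9.5, 13.4]
finger_gap: 0.004
grasp_force: 8.9
```

The push was 18 N, balanced, and held for over 1 s with no further travel. Now I retreat straight back and up, and check.

```bash
python3 -m jog '[[[-0.003,0.0015,0],[0,0,0]],[[-0.006,0.003,0],[0,0,0]],[[-0.03,0.015,0],[0,0,0]],[[-0.06,0.03,0],[0,0,0]],[[-0.03,0.015,0],[0,0,0]],[[0,0,0.08],[0,0,0]],[[0,0,0.1],[0,0,0]],[[0,0,0.1],[0,0,0]],[[0,0,0.1],[0,0,0]],[[0,0,0.1],[0,0,0]],[[0.09,-0.045,0],[0,0,0]],[[0,0,0],[0,0,0]],[[0,0,0],[0,0,0]]]'
python3 - <<'E'
from m import *
o=ctrl.get_obs(); w=viewer.capture("wrist"); t=viewer.capture("top")
print(o["eef_pos"],o["wrist_force"])
for l in("hub","locator","jig"): print(l,[(round(d["score"],2),np.round(d["box"]).tolist()) for d in nets.silhouettes(w,l)][:3])
g=cv2.GaussianBlur(cv2.cvtColor(w["img"],cv2.COLOR_RGB2GRAY),(3,3),0)
h=nets.silhouettes(w,"hub")[0]["box"]; x,y,ww,hh=[int(v) for v in h]
n,l,st,ce=cv2.connectedComponentsWithStats((g[y:y+hh,x:x+ww]<55).astype(np.uint8)); k=1+np.argmax(st[1:,4]); b=ce[k]+[x,y]
print("bore",b,st[k],onz(w,b,.090,o), "expected ~(.5295,-.2387) + bias")
for r in range(y-8,y+hh,4): print(r," ".join("%3d"%v for v in g[r,x:x+ww][::2]))
E
```

```text
time: 23.93
eef_pos: [0.4929, -0.2209, 0.1666]
eef_rot: [3.058, -0.72, 0.001]
wrist_force: [0.4, -0.2, 0.6]
finger_gap: 0.002
grasp_force: 0.0
[ 0.49292876 -0.22091539  0.16655437] [ 0.39665415 -0.17805445  0.56447691]
hub [(0.58, [162.0, 360.0, 40.0, 38.0])]
locator [(0.5, [312.0, 98.0, 6.0, 38.0])]
jig [(0.77, [244.0, 59.0, 142.0, 182.0])]
bore [176.85614849 389.00928074] [  0  19  31  18 431] [ 0.38762208 -0.01926417  0.09      ] expected ~(.5295,-.2387) + bias
352 107 108 107 108 108 108 108 108 108 108 108 109 109 109 109 109 109 109 109 109
356  96  97  97  97  97  97  97  97  98  98  98  98  99  99  99 100 100 100 100 100
360  94  94  93  93  93  93  93  93  94  91  89  91  92  95  94  92  91  92  94  94
364  92  92  92  93  94  84  59  50  48  47  44  41  40  39  39  44  57  60  77  90
368  92  93  94  88  60  53  51  49  46  44  42  39  39  38  40  39  40  40  44  55
372  92  92  83  57  52  48  46  41  39  38  37  39  39  40  40  41  42  43  43  43
376  94  83  74  96 103 101 101 101 101 100  99  94  78  52  40  41  42  43  44  44
380  93  99  99  84  58  46  38  51  59  65  68  57  70  90  95  72  45  44  44  45
384 100  98  65  53  47  40  43  39  38  38  38  41  41  41  49  61  61  50  44  47
388  96  63  53  47  40  43  40  39  39  40  41  42  42  43  43  50  62  60  47  56
392  61  53  45  40  44  40  39  39  39  40  41  41  43  44  44  50  62  60  78  95
396  54  48  43  46  42  40  40  41  41  42  42  42  43  43  46  59  63  86  95  95
```

```bash
python3 - <<'E'
from m import *
o=ctrl.get_obs(); w=viewer.capture("wrist")
p=np.array(o["eef_pos"]); Rm=R.from_rotvec(o["eef_rot"]).as_matrix()
q=proj(w,(.5295,-.2387,.09),o); x,y=int(q[0])-15,int(q[1])-20
g=cv2.GaussianBlur(cv2.cvtColor(w["img"],cv2.COLOR_RGB2GRAY),(3,3),0)
n,l,st,ce=cv2.connectedComponentsWithStats((g[y:y+40,x:x+36]<50).astype(np.uint8)); k=1+np.argmax(st[1:,4]); b=ce[k]+[x,y]
c=onz(w,b,.09,o)
print("bore",b,st[k],"pred",q,"world",c,"offset from seat in tool mm",(Rm.T@(c-[.5295,-.2387,.09]))*1e3)
for r in range(y-24,y+40,4): print(r," ".join("%3d"%v for v in g[r,x-8:x+46][::2]))
E
```

```text
bore [315.83088235 155.23529412] [ 13  13  13  13 136] pred [312.9091886  156.46729917] world [ 0.52934843 -0.24113373  0.09      ] offset from seat in tool mm [ 9.49822485e-01  2.24585456e+00 -4.07514480e-04]
112 155 100  93  94  95  95  95  95  81  97 116 121 167 174 174 173 182 175 104  86  92  92  92  92  92  91  96
116  93  94  95  94  94  95  95  95  95  94  85 112 166 174 174 147  90  50  63  91  92  92  92  92  92  92  92
120  94  94  94  94  94  94  95  94  94 108 116 121 166 174 174 148 118 114  95  90  92  92  92  92  92  92  92
124  94  94  93  93  94  94  95 102 101 146 162 174 174 172 174 146 109 104 105 106  96  92  92  92  92  92  92
128  94  93  93  93  92  92 108 159 179 177 177 176 179 185 191 149 112 116 117 137 174 151  99  91  92  92  92
132  93  92  92  97 103 149 179 170 124  85  75 110 139 172 171 141  84  79  77  92 116 139 156 137  94  92  92
136  92 101 105 130 174 173 130 118 168 168 144  85  76  72  73  75 114 168 191 149  84  99 114 113 114 109  71
140 111 114 152 171 168 155 171 172 183 201 160  77  80  93  89  75 127 191 185 172 177 174 122 110 112 11
[... 201 characters left out ...]
 185 183 175 175 140 112 116
152 175 175 171 173 172 170 183 182 172 172  98  37  43  43  43  42  43 137 170 172 174 180 183 179 168 120 115
156 175 176 175 170 170 172 174 169 172 169  59  41  43  43  42  41  37  89 166 172 171 172 169 170 166 118 116
160 174 175 176 183 191 195 189 185 172 172 145  58  38  40  40  37  70 156 168 173 177 170 169 172 159 119 115
164 174 174 175 173 169 171 175 195 193 174 170 172 167 161 162 170 174 168 177 187 186 170 171 165 126 116 116
168 175 173 175 174 177 172 169 169 179 191 185 187 180 172 181 182 171 169 176 183 169 170 165 146 157 157 138
172 175 172 175 174 178 174 173 177 171 169 176 179 169 179 176 170 188 177 169 170 178 172 172 175 176 177 176
```

The bore offset is now (0.95, 2.2) mm, matching the known camera bias, so the hub is home with the nose in its keyway. I'm handing in.

```bash
python3 -c "
from station import job
print(job.finish_job())"
```

```text
the job is handed in; nothing more can be done
None
```

I handed the job in at about 24 s of the 64 s. The keyed hub stands fully home in the V with the locator's nose in its keyway, pressed at about 18 N with both flanks bearing, and the bush and bolt were left alone.

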